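Turn the riser plate onto its feet against the backstop

ROBOT

A 6-joint arm with a two-finger parallel gripper is mounted at the origin on the work surface. World frame = base frame: x ahead of the robot, y to its left, z up, the work surface at z = 0. Lengths are in m, angles in rad, forces in N, time in s.
With the tool pointing down it reaches from about 0.375 to 0.825 m from the base axis. Payload 5.5 kg.
Tool frame: the origin (TCP) lies at the very end of the fingers, on their centre line; the grasp point (between the pads) lies 19 mm behind it; z points along the fingers, y is the line along which they close (so a half turn about z gives the same grasp; the last joint's range is limited). The gripper opens to 85 mm and grips with 20 to 120 N. Pads are 22 mm wide; open, the fingers measure 114 mm over their backs; the gripper's body (76 mm by 85 mm) begins 54 mm behind the grasp point. The pads swing forward as they close: fully open they stand 13 mm farther back than shut.
Start: joints at [1.305, 0.314, -0.047, 1.21, 0, 1.571], TCP at [0.158, 0.579, 0.231] pointing down, gripper open.
Joint ranges: [-2.67, 2.67], [-0.69, 1.73], [-1.03, 1.25], [-2.08, 2.16], [-1.42, 1.45], [-3.14, 3.14]. Speed limits (rad/s): [2.39, 2.39, 3.01, 3.14, 3.14, 3.14].

INTERFACE

Orientations are given as a unit quaternion [x, y, z, w].
In Python, from workcell import env gives the robot as it stands. Calls block until the motion is done:
- env.move_pose(position, orientation): joint-space move of the TCP to a pose.
- env.move_l(position, rot=None, speed=0.15, max_force=None): straight line of the TCP; rot=None keeps the orientation; speed is the mean speed in m/s. With max_force (N) it stops when the force on the tool has changed by that much, and returns True; else False.
- env.move_j(angles): joint-space move.
- env.move_gripper(opening): finger opening in m; the grip force is fixed at half the most; returns when the fingers have stopped.
- env.hold(seconds).
- env.ik(position, orientation): joint angles nearest the present ones, or None.
- env.read_state(): the state.
- env.camera(name): name is "side" or "top"; returns a dict with "pixels" (384x512x3 uint8, red, green, blue), "fovy" (degrees; the focal length in pixels is half the picture's height over the tangent of half this angle, whatever the lens; pixels are square), "cx", "cy" (the principal point, pixels), "origin" and "orientation" of the camera in the world. Camera axes: x right, y down, z forward; pixel columns grow to the right and rows downward; lengths in m; the calibration is good to about 2 mm. A picture is of the moment at which its call begins. There is no depth.
A pose or a line that the arm cannot do raises env.IKError and nothing moves.
- env.job_done(): hands the job in; it is judged then, once.
Trained networks look in the newest picture that a camera, given by its name, has taken for a name from the list of things; names that differ only in an ending like _2 or _b are one class to them, and where a whole thing is asked for, a point or a joint stands for the part that bears it (a point fixed in the world has none). Each returns a list of dicts, best first, with "conf" (0 to 1); they miss things now and then, are a little off and sometimes report something else, mostly with a low value. They report only what shows in the picture. A call takes as long as a camera call. They do not tell look-alikes from the thing itself.
- env.regions_of(camera, target): "mask" (384x512 bool, what is visible of it).
- env.mark_of(camera, target): "at" ([x, y, z] in m, in world coordinates, good to about 4 mm: a listed point, or the origin of a listed thing).
The state is a dict: "t": time; "q": joint angles; "qd": joint speeds; "effort": joint torques, N m; "position": TCP position; "tool_rot": TCP orientation; "wrist_force": force on the tool from outside, world axes, zero at the start; "wrist_torque": the same for the moment, N m; "grip_width": finger opening in m; "finger_force": force on a finger pad.
Only numpy, scipy, OpenCV 4.12 (cv2) and the standard library are available. Lean on these libraries where they do the work, as an engineer would, in place of code of your own. Each camera call takes 0.05 s, during which the arm holds its last target. There are 200 camera calls.

TASK

Two flat white riser plates lie in front of the coved steel backstop; one of them is upside down, with its four rubber feet in the air. Push that one across the bench against the backstop until it climbs the cove and leans there on edge, then tip its top edge back towards the robot so that it comes down standing flat on its feet in front of the backstop. Leave the other plate where it is.

Things in the scene. Friction and masses are not known exactly. Their poses are not given: they have to be found in the camera images.
- riser_mid (a point): Upside-down riser plate: loose white plastic slab 80 (x) by 90 (y) by 8 mm, 90 g, with four black rubber feet 14 mm across, 5 mm high on its +z face. Point: centre of the slab, 4 mm above the bench (9 mm once on its feet). z points to the feet side: up at first, down when done. Its -x edge (90 mm long) is nearest the robot; x lies within 13 degrees of the backstop's x.
- riser2_mid (a point): The other riser plate, same kind and size, already on its feet (no feet seen from above), top 13 mm above the bench. Point: centre of its slab, 9 mm up. It lies beside the upside-down one along the backstop, about 170 mm away centre to centre, on either side. Leave it alone.
- stop: Fixed backstop, a 360 mm long coved strip of slippery polished steel. Origin: on the bench, middle of the foot of its front face; x level, away from the robot, square to the strip; y along it; z up. The face rises at 40 deg to 12 mm high (14 mm behind the foot), 58 deg to 28 mm (24 mm behind), 74 deg to 50 mm (31 mm behind). A plate pushed square, low on its near edge, climbs it.
- stop_top (a point): Middle of the backstop's top edge, 6 mm thick, 50 mm up, 33 mm behind the foot; axes as the backstop's. Behind it only a 4 mm high flange. With its lower edge pushed to the foot, the plate stays leaning at about 60 degrees, its upper edge about 68 mm up and 5 to 10 mm beyond this line, to be hooked from behind by a fingertip passing just over the strip and drawn back to the robot.
Mind the look-alikes: they are no part of the job. Leave any blue or green look-alike of the part that bears riser_mid alone.

How it is judged:
On the way:
1. the upside-down plate leans on edge against the backstop, tilted more than 45 degrees, feet side towards the robot (angle between riser_mid's own z axis and vertical between 0.785 and 1.75 rad and x of riser_mid in the frame of stop between -0.02 and 0.04 m and height (world z) of riser_mid below 0.06 m), for 0.2 s.
At the end, for the whole second after the job is handed in: The upside-down plate stands on its feet on the bench (z axis within 10 degrees of straight down, slab centre below 16 mm), its centre in front of the backstop, within 160 mm of its foot and within its length; the other plate is less than 20 mm from where it was (angle between riser_mid's own z axis and vertical above 2.96 rad and height (world z) of riser_mid below 0.016 m and x of riser_mid in the frame of stop between -0.16 and 0 m and y of riser_mid in the frame of stop between -0.18 and 0.18 m and distance of riser2_mid from where it was at the start of the episode below 0.02 m); the robot touches nothing.
It fails at once if the other plate is pushed more than 20 mm from its place (distance of riser2_mid from where it was at the start of the episode above 0.02 m).
It also fails if it takes over 45 s, if anything falls off the work surface, if the arm or the gripper's body presses on something with over 40 N, if the wrist force passes 120 N, or if a joint passes its speed limit or range.

## Working session

There is one attempt and no reset: what is moved stays moved. The work goes in short steps, each a Python script; the robot and the scene stay as the last script left them, time stands still between calls to the robot, and variables do not carry over. Pictures are saved under pics/ and viewed, at most 10 in all, crops included, and the job is handed in when it is done.

```bash
ls; mkdir -p pics; cat > h.py <<'E'
import numpy as np, cv2
from scipy.spatial.transform import Rotation as R
from workcell import env
def ray(c,u,v,z):
    f=192/np.tan(np.radians(c["fovy"])/2)
    d=R.from_quat(c["orientation"]).apply([(u-c["cx"])/f,(v-c["cy"])/f,1]); o=np.array(c["origin"])
    return o+d*(z-o[2])/d[2]
def proj(c,p):
    f=192/np.tan(np.radians(c["fovy"])/2)
    q=R.from_quat(c["orientation"]).inv().apply(np.array(p)-c["origin"])
    return q[...,:2]/q[...,2:]*f+[c["cx"],c["cy"]]
def save(c,n,s=1.5):
    cv2.imwrite("pics/"+n,cv2.resize(c["pixels"][:,:,::-1],None,fx=s,fy=s))
E
python3 - <<'E'
from h import *
cs={n:env.camera(n) for n in("top","side")}
for n,c in cs.items():
    save(c,n+"0.png"); print(n,c["fovy"],np.round(c["origin"],3),np.round(R.from_quat(c["orientation"]).as_matrix()[:,2],2))
    for t in("riser_mid","riser2_mid","stop","stop_top"):
        print(t,[(np.round(m["at"],4).tolist(),round(m["conf"],2),proj(c,m["at"]).round().tolist()) for m in env.mark_of(n,t)])
print(env.read_state()["t"])
E
```

```text
pics
top 43.7342031904093 [ 0.329 -0.089  1.073] [ 0.17 -0.02 -0.98]
riser_mid [([0.7044, -0.3492, -0.0023], 0.93, [368.0, 117.0]), ([0.3394, -0.1509, 0.0051], 0.92, [283.0, 272.0]), ([0.4976, -0.2361, 0.0066], 0.9, [321.0, 202.0]), ([0.3881, 0.0298, 0.0051], 0.65, [201.0, 249.0]), ([0.5351, -0.0883, 0.0032], 0.64, [256.0, 185.0])]
riser2_mid [([0.5241, 0.0781, 0.0122], 0.87, [182.0, 187.0])]
stop [([0.6372, -0.0039, 0.006], 0.85, [220.0, 140.0]), ([0.6727, 0.0009, 0.0504], 0.54, [217.0, 119.0]), ([0.5211, 0.0759, 0.009], 0.28, [183.0, 189.0])]
stop_top [([0.6696, -0.0013, 0.0538], 0.78, [218.0, 120.0])]
side 42.169677960662796 [0.312 0.687 0.829] [ 0.19 -0.71 -0.68]
riser_mid [([0.7, -0.3452, 0.0036], 0.95, [210.0, 150.0]), ([0.3387, -0.1539, 0.0041], 0.88, [333.0, 220.0]), ([0.5011, -0.2371, 0.0069], 0.75, [273.0, 185.0]), ([0.5417, -0.0931, 0.0039], 0.67, [242.0, 223.0]), ([0.383, 0.0331, 0.0026], 0.61, [300.0, 278.0])]
riser2_mid [([0.527, 0.0788, 0.0113], 0.69, [227.0, 279.0])]
stop [([0.6433, -0.006, 0.0012], 0.72, [188.0, 243.0])]
stop_top [([0.6706, 0.0011, 0.0487], 0.66, [173.0, 229.0])]
0.5
```

View pics/top0.png

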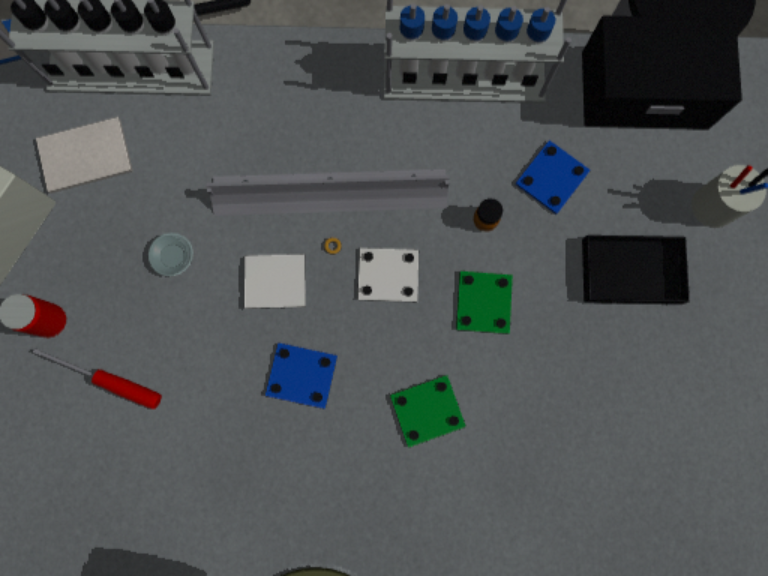

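View pics/side0.png

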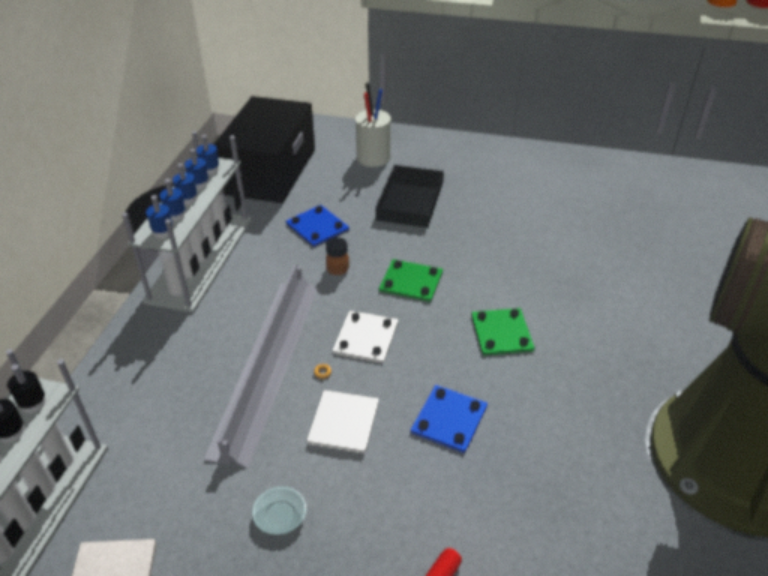

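The top picture shows these possible targets, in viewed pixels:
- White plate with four feet at (388,275).
- White plate without feet at (275,281), which is riser2.
- Green plates at (484,302) and (428,410).
- Blue plates at (300,375) and (552,177).

The white one with feet at (388,275), or (259,183) native, is my target. A small brass ring sits at (333,246), and the strip's foot runs from about (212,213) to (448,206).

```bash
python3 - <<'E'
from h import *
c=env.camera("top")
cv2.imwrite("pics/crop1.png",cv2.resize(c["pixels"][105:225,125:325,::-1],None,fx=4,fy=4,interpolation=cv2.INTER_CUBIC))
for t in("riser_mid","riser2_mid"):
  for r in env.regions_of("top",t):
    m=r["mask"]; col=c["pixels"][m].mean(0)
    if m.sum()<200 or np.ptp(col)>40: continue
    z=.008 if t=="riser_mid" else .013
    k=cv2.convexHull(np.argwhere(m)[:,::-1].astype(np.float32))[:,0]
    w=np.array([ray(c,u,v,z)[:2] for u,v in k],np.float32)
    rc=cv2.minAreaRect(w*1000); print(t,round(r["conf"],2),m.sum(),rc, cv2.boxPoints(rc).round().tolist())
for r in env.regions_of("top","stop"):
    m=r["mask"]; print("stop",r["conf"],m.sum())
    if m.sum()<2000: continue
    us=np.where(m.any(0))[0]; us=us[6:-6]
    lo=np.array([ray(c,u,np.where(m[:,u])[0].max()+.5,0)[:2] for u in us])
    print("foot x=a*y+b",np.polyfit(lo[:,1],lo[:,0],1),"y",lo[[0,-1]])
g=(c["pixels"][140:225,200:300].max(2)<60)
n,l,s,ce=cv2.connectedComponentsWithStats(g.astype(np.uint8))
for i in range(1,n):
    if s[i,4]>8: print("dark",s[i,4],ce[i]+[200,140],ray(c,*(ce[i]+[200,140]),.013).round(4))
E
```

```text
riser_mid 0.98 1397 ((538.35791015625, -93.77877807617188), (91.41951751708984, 81.33354949951172), 89.0840835571289) [[497.0, -139.0], [578.0, -140.0], [580.0, -49.0], [498.0, -47.0]]
riser2_mid 0.58 1528 ((523.8142700195312, 75.5612564086914), (84.52765655517578, 96.25532531738281), 1.0908464193344116) [[481.0, 123.0], [482.0, 27.0], [567.0, 28.0], [565.0, 124.0]]
stop 0.69 4024
foot x=a*y+b [-0.05524408  0.63756835] y [[ 0.62986405  0.17139197]
 [ 0.64637846 -0.17057471]]
dark 50 [296.92 144.16] [ 0.6293 -0.1809  0.013 ]
dark 16 [215.4375 163.0625] [0.5812 0.0041 0.013 ]
dark 10 [222.7 163. ] [ 0.5817 -0.0123  0.013 ]
dark 83 [237.34939759 182.53012048] [ 0.5372 -0.0467  0.013 ]
dark 26 [245.15384615 170.61538462] [ 0.565  -0.0636  0.013 ]
dark 27 [272.37037037 171.40740741] [ 0.5643 -0.1254  0.013 ]
dark 26 [244.30769231 192.96153846] [ 0.5136 -0.0628  0.013 ]
dark 27 [271.59259259 193.92592593] [ 0.5125 -0.1242  0.013 ]
```

View pics/crop1.png

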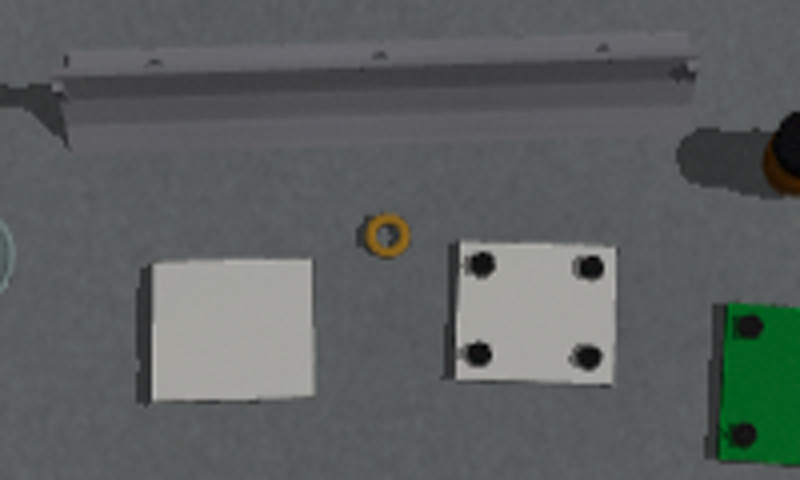

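The crop confirms the white plate with four feet. Its centre is at (0.538, -0.094) with a yaw of about -1°, the measured size of 81×91 mm matches, and the stop's yaw is about +3.2°. The ring is clear of the push path. Next I push.

```bash
cat >> h.py <<'E'
PSI=.0552; S0=np.array([.6376,0.]); C,S=np.cos(PSI),np.sin(PSI)
def W(x,y,z): return [S0[0]+C*x-S*y, S0[1]+S*x+C*y, z]
def ST(p): d=np.array(p)[:2]-S0; return np.array([C*d[0]+S*d[1],-S*d[0]+C*d[1]])
ey=np.array([-S,C,0]); ez=np.array([0,0,-1.])
def Q(s): return R.from_matrix(np.column_stack([np.cross(s*ey,ez),s*ey,ez])).as_quat()
def st(): 
    s=env.read_state(); print("t",round(s["t"],2),"stop xy",ST(s["position"]).round(4),"z",round(s["position"][2],4),"F",np.round(s["wrist_force"],1))
E
python3 - <<'E'
from h import *
for s in (1,-1):
    print(s,env.ik(W(-.182,-.0885,.08),Q(s)),env.ik(W(.06,-.0885,.055),Q(s)))
E
```

```text
1 [-0.2104131   0.19521587 -0.57199479  0.80358567  0.         -0.2656131 ] [-0.12050657  0.61863239  0.01040512  0.96256906  0.         -0.17570657]
-1 [-0.2104131   0.19521587 -0.57199479  0.80358567  0.          2.87597956] [-0.12050657  0.61863239  0.01040512  0.96256906  0.          2.96588609]
```

```bash
python3 - <<'E'
from h import *
env.move_gripper(.012)
env.move_pose(W(-.182,-.0885,.06),Q(1)); st()
print(env.move_l(W(-.182,-.0885,-.015),speed=.04,max_force=4)); st()
z=env.read_state()["position"][2]+.0025
env.move_l(W(-.182,-.0885,z),speed=.05); st()
print(env.move_l(W(-.10,-.0885,z),speed=.06,max_force=30)); st()
print(env.move_l(W(-.024,-.0885,z),speed=.05,max_force=30)); st()
save(env.camera("side"),"side1.png")
c=env.camera("side");print([(ST(m["at"]).round(3),np.round(m["at"][2],3),m["conf"]) for m in env.mark_of("side","riser_mid")])
E
```

```text
t 4.08 stop xy [-0.1815 -0.0881] z 0.0602 F [-0.8  0.2  0. ]
True
t 5.42 stop xy [-0.1822 -0.0884] z 0.0003 F [-0.3 -0.7  8.8]
t 5.67 stop xy [-0.1818 -0.0886] z 0.0028 F [-0.5 -0.9 -0.3]
False
t 7.19 stop xy [-0.1002 -0.0885] z 0.0028 F [-0.1  0.4  1.5]
False
t 8.86 stop xy [-0.024  -0.0885] z 0.0029 F [-0.1  0.3 -0.8]
[(array([ 0.016, -0.085]), np.float64(0.032), 0.84), (array([-0.249,  0.046]), np.float64(0.005), 0.72), (array([-0.148, -0.229]), np.float64(0.002), 0.6), (array([-0.308, -0.138]), np.float64(0.004), 0.57), (array([ 0.046, -0.349]), np.float64(0.001), 0.5)]
```

View pics/side1.png

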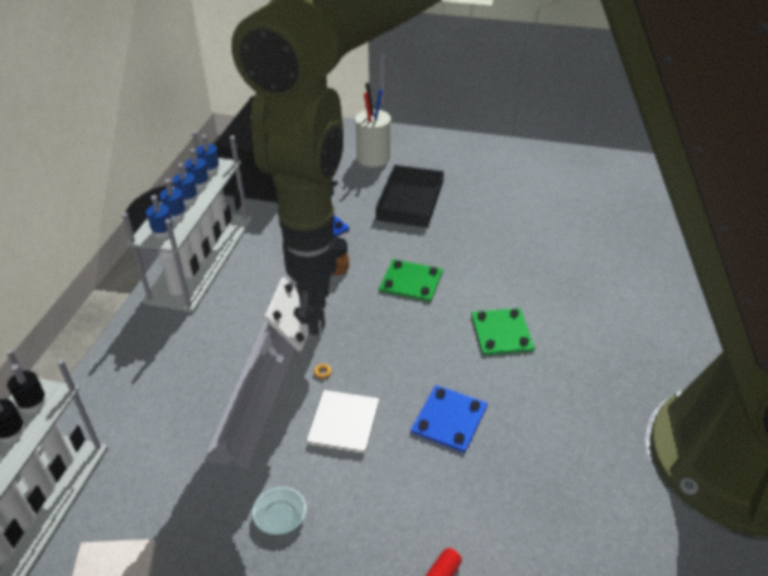

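The plate at (290,315) leans on the strip with its feet towards the robot, and its centre is about (+16, 32 mm), as expected. I'll finish the push, retreat and look again.

```bash
python3 - <<'E'
from h import *
z=env.read_state()["position"][2]
print(env.move_l(W(-.017,-.0885,z),speed=.03,max_force=12)); st()
env.hold(.2)
env.move_l(W(-.07,-.0885,z),speed=.08)
env.move_l(W(-.09,-.0885,.14),speed=.2); env.move_gripper(0); st()
for n in("side","top"):
    c=env.camera(n);save(c,n+"2.png")
    print([(ST(m["at"]).round(3),np.round(m["at"][2],3),round(m["conf"],2)) for m in env.mark_of(n,"riser_mid")][:2])
    if n=="side": cv2.imwrite("pics/crop2.png",cv2.resize(c["pixels"][150:270,130:290,::-1],None,fx=5,fy=5,interpolation=cv2.INTER_CUBIC))
E
```

```text
False
t 9.39 stop xy [-0.0165 -0.0885] z 0.0029 F [-0.5  0.2 -0.1]
t 11.52 stop xy [-0.0906 -0.0883] z 0.1389 F [ 0.9 -0.4  0.3]
[(array([ 0.021, -0.086]), np.float64(0.037), 0.87), (array([ 0.046, -0.35 ]), np.float64(0.009), 0.79)]
[(array([-0.308, -0.135]), np.float64(0.004), 0.85), (array([-0.154, -0.229]), np.float64(0.003), 0.82)]
```

View pics/crop2.png

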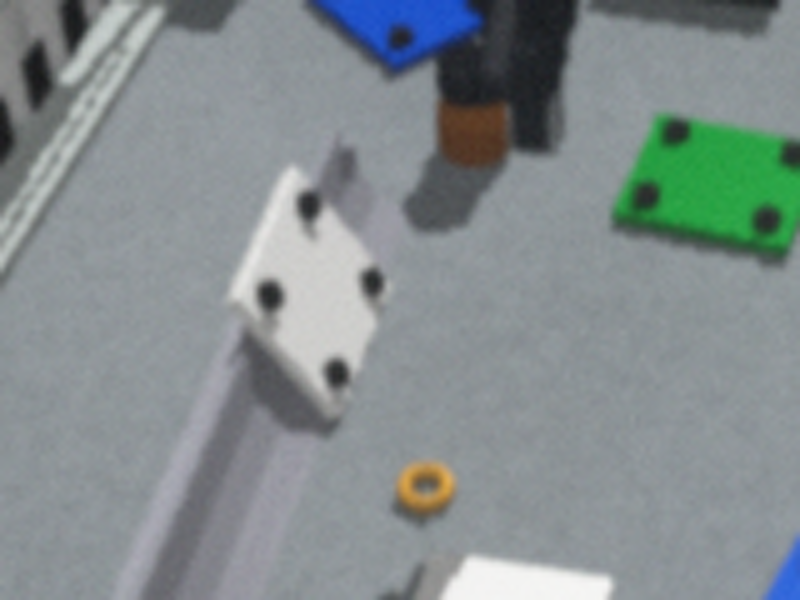

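The plate leans square on the strip with its feet towards the robot, its centre at about (21, 37 mm) in the stop frame. Next I hook it from behind with closed fingers.

```bash
python3 - <<'E'
from h import *
y=-.087
env.move_l(W(.066,y,.14),speed=.2)
print(env.move_l(W(.066,y,.056),speed=.1,max_force=8)); st()
print(env.move_l(W(.030,y,.056),speed=.06,max_force=15)); st()
print(env.move_l(W(-.022,y,.057),speed=.07,max_force=15)); st()
env.hold(.4)
for n in("side","top"):
    c=env.camera(n);save(c,n+"3.png")
    print([(ST(m["at"]).round(3),np.round(m["at"][2],3),round(m["conf"],2)) for t in("riser_mid","riser2_mid") for m in env.mark_of(n,t)])
E
```

```text
False
t 13.64 stop xy [ 0.0666 -0.0871] z 0.0568 F [0.9 0.5 0.9]
False
t 14.39 stop xy [ 0.0304 -0.087 ] z 0.0563 F [ 0.6 -1.  -0.2]
False
t 15.28 stop xy [-0.0215 -0.0871] z 0.0571 F [ 0.5  1.  -0.2]
[(array([-0.149, -0.23 ]), np.float64(0.002), 0.9), (array([-0.306, -0.136]), np.float64(0.003), 0.83), (array([-0.249,  0.046]), np.float64(0.002), 0.8), (array([-0.049, -0.088]), np.float64(0.006), 0.67), (array([ 0.047, -0.349]), np.float64(0.006), 0.52), (array([-0.104,  0.084]), np.float64(0.01), 0.79)]
[(array([-0.153, -0.229]), np.float64(0.004), 0.71), (array([-0.309, -0.135]), np.float64(0.007), 0.68), (array([ 0.044, -0.348]), np.float64(0.003), 0.64)]
```

View pics/side3.png

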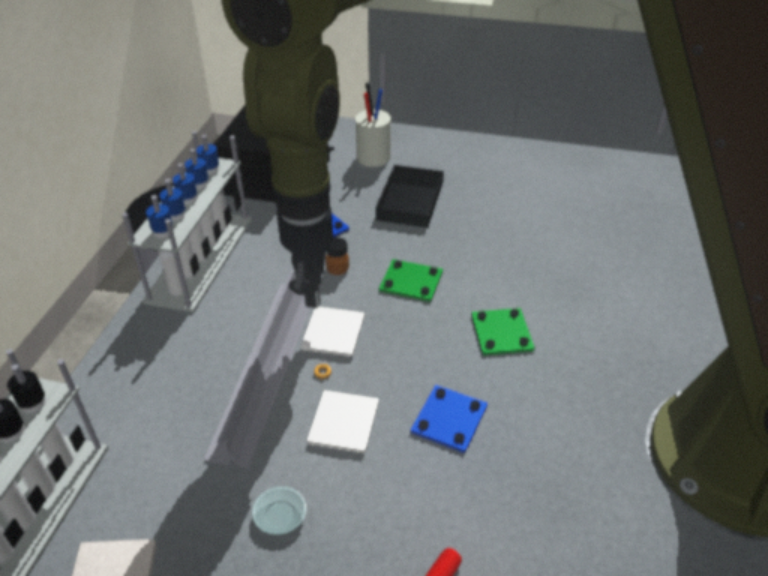

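The plate at (333,330) now lies without feet showing, its centre about 49 mm in front of the foot, and riser2 at (343,422) hasn't moved. I'll retreat and check that it is flat.

```bash
python3 - <<'E'
from h import *
env.move_l(W(-.022,-.087,.25),speed=.2); env.hold(.3)
c=env.camera("side")
cv2.imwrite("pics/crop4.png",cv2.resize(c["pixels"][170:310,140:300,::-1],None,fx=4,fy=4,interpolation=cv2.INTER_CUBIC))
for t in ("riser_mid","riser2_mid"):
  for r in env.regions_of("side",t):
    m=r["mask"]
    if m.sum()<200 or np.ptp(c["pixels"][m].mean(0))>40: continue
    k=cv2.convexHull(np.argwhere(m)[:,::-1].astype(np.float32))[:,0]
    w=np.array([ST(ray(c,u,v,.013)) for u,v in k],np.float32)
    print(t,round(r["conf"],2),cv2.minAreaRect(w*1000))
st()
E
```

```text
riser_mid 0.74 ((-53.745750427246094, -78.54888916015625), (80.14253997802734, 95.7980728149414), 1.2337815761566162)
riser2_mid 0.94 ((-110.65068054199219, 87.68377685546875), (96.99516296386719, 82.66564178466797), 88.64287567138672)
riser2_mid 0.51 ((26.051067352294922, -13.5504150390625), (403.1864013671875, 68.81290435791016), 89.6892318725586)
t 17.55 stop xy [-0.0221 -0.087 ] z 0.2498 F [ 0.2 -0.8  0.1]
```

View pics/crop4.png

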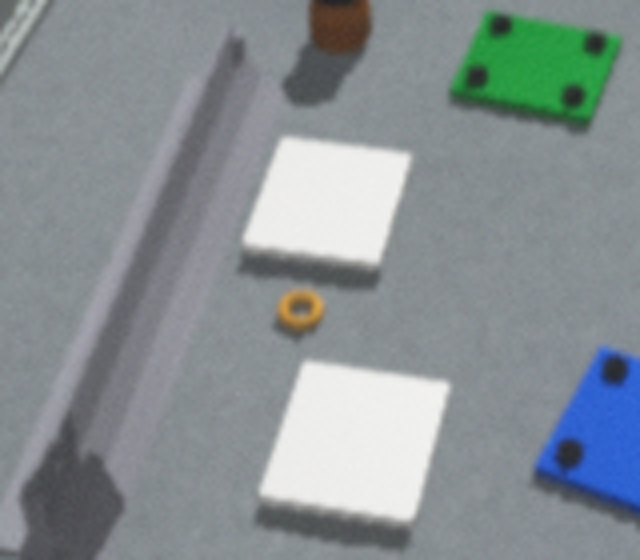

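The plate at crop pixel (328,200) is flat on its feet, clear of the strip and measuring 80×95 mm. The other plate at (355,440) is where it was.

```bash
python3 -c "
from workcell import env
print(env.job_done())"
```

```text
the job is handed in; nothing more can be done
None
```

The upside-down plate was leaned on the backstop and tipped back, and it now stands flat on its feet about 50 mm in front of it; the other plate hasn't moved, and the job is handed in (the hand-in returned no verdict).

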